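# Turn the rocking canister stand until it stands firm

### The job

The blue canister stand has two of its feet up on the flat metal bar, so it rocks. Turn it on the spot by its orange handle, without lifting it off or tipping it, until the handle points along the bar and the stand straddles the bar with all four feet flat on the mat; then let go. Leave the other things where they are.

Things in the scene. Friction and masses are not known exactly. Their poses are not given: they have to be found in the camera images.
- stand: Closed blue canister on four legs, one piece, 0.8 kg. Origin on its axis at sole level; z up; handle on the -x side. Canister 100 mm across to z = 150, lid 124 across to 165; ball feet 16 mm across at x +-65.5, y +-46 mm. It starts leaning about 6 deg, two diagonal feet on the bar. Canister and lid leave no room for a vertical gripper at the handle: lean the tool outward by 35 deg.
- guide_bar: Flat bare aluminium bar fixed to the mat with two screws, 200 mm long (x), 40 wide (y), 8 high (z); origin under its centre, on the mat. Its x points roughly to the robot's left (yaw 1.28 to 1.68). The stand starts centred on it within about 10 mm, turned 0.45 to 0.75 rad counter-clockwise (from above) from the bar's x, its handle to the robot's right.
- handle (a point): Centre of the stand's orange grip, at (-78, 0, 80) mm in the stand's frame, axes as the stand's. A bar 56 mm long, 20 deep, 14 thick; its long axis leans outward from the canister 35 deg from the stand's z, along (-0.574, 0, 0.819) in the stand's frame. It is pinched across its 14 mm thickness, along the stand's y.
- sole_front_left (a point): lowest point of the front left foot ('front' is the handle side, left is the stand's +y); on the mat its z is 0, on the bar 8 mm. Axes as the stand's.
- sole_front_right (a point): lowest point of the front right foot ('front' is the handle side, left is the stand's +y); on the mat its z is 0, on the bar 8 mm. Axes as the stand's.
- sole_rear_left (a point): lowest point of the rear left foot ('front' is the handle side, left is the stand's +y); on the mat its z is 0, on the bar 8 mm. Axes as the stand's.
- sole_rear_right (a point): lowest point of the rear right foot ('front' is the handle side, left is the stand's +y); on the mat its z is 0, on the bar 8 mm. Axes as the stand's.
- tyre_gauge: tyre gauge, round black dial 62 mm across, 118 mm long, 26 mm high; origin under its centre. Leave it where it is.
- cone_2: dark steel centring cone, 74 mm across, 30 mm high; origin under its centre. Leave it where it is.
- paste_tin: grey open tin, 76 mm across, 60 mm high; origin under its centre. Leave it where it is.
- weight_strip_c: blue strip with grey stick-on weights, 144 x 18 x 5 mm; origin under its centre. Leave it where it is.
- wrench_13: steel wrench, 182 x 31 x 10 mm; origin under its centre. Leave it where it is.
- lug_nut_1: light grey lug nut, 21 mm across, 24 mm high, standing about 0.14 m from the stand on the robot's side; origin under its centre. Leave it where it is.
- valve_stem_1: black rubber tyre valve, 52 x 16 x 16 mm, lying about 0.13 m to the left of the stand; origin under its centre. Leave it where it is.

How it is judged:
By the outcome, as a careful person would: the job done as asked, in the order asked, and still so for the second after the job is handed in, with the robot touching nothing.
It also fails if it takes over 35 s, if anything falls off the work surface, if the arm or the gripper's body presses on something with over 40 N, if the wrist force passes 120 N, or if a joint passes its speed limit or range.

### The arm

A 6-joint arm with a two-finger parallel gripper is mounted at the origin on a cart in front of the work surface, level with it; the furniture and walls round the work are solid. World frame = base frame: x ahead of the robot, y to its left, z up, the work surface at z = 0. Lengths are in m, angles in rad, forces in N, time in s.
With the tool pointing down it reaches from about 0.35 to 0.975 m from the base axis. Payload 4.9 kg.
Tool frame: the origin (TCP) lies midway between the tips of the shut fingers; the grasp point (between the pads) lies manip.tcp_to_grasp behind it (manip.tcp_to_grasp is the distance from the TCP to the grasp point, in m); z points along the fingers, y is the line along which they close (so a half turn about z gives the same grasp; the last joint's range is limited). The gripper opens to 85 mm and grips with 20 to 120 N. Pads are 22 mm wide; open, the fingers measure 114 mm over their backs; the gripper's body (76 mm by 85 mm) begins 54 mm behind the grasp point. The pads swing forward as they close: fully open they stand 13 mm farther back than shut.
Start: joints at [-1.412, 0.053, 1.613, -0, 1.476, -0.119], TCP at [0.171, -0.601, 0.231] pointing down, gripper open.
Joint ranges: [-3.01, 3.01], [-1.01, 2.22], [0.06, 2.58], [-1.02, 4.17], [0.09, 2.62], [-3.14, 3.14]. Speed limits (rad/s): [2.57, 2.57, 3.14, 3.14, 3.14, 3.14].

### API

Orientations are given as a unit quaternion [w, x, y, z].
In Python, from plant import manip, grab_frame, calibration, job_done gives the robot as it stands.
- The arm moves only by the tool send_rows, never from a script. Its argument "rows" is a list of rows, each an object of numbers: "x", "y", "z": the shift along the tool's x, y, z normalised to -1 to 1, where 1 is 15 cm; "wx", "wy", "wz": the turn, a rotation vector about the tool's x, y, z normalised to -1 to 1, where 1 is pi/4 rad; "hand": the opening, from -1 (shut) to 1 (fully open). In form: [{"x": .., "y": .., "z": .., "wx": .., "wy": .., "wz": .., "hand": ..}, ...]. A call has exactly 10 rows; each row shifts and turns the commanded pose from where the row before left it, along the tool's axes as they then stand; what a row does not reach is not made up. A row lasts 1/12 s, in which the tool goes at most 41.7 mm and 7.16 degrees, less where a joint would pass 70% of its speed; a pose out of reach is approached as far as the arm can. A call with a number of a shift or a turn outside -1 to 1 is refused whole. A call with a gripper value outside its range is refused whole. The fingers move at their own pace and stop on an object; the grip force is fixed at half the most. Time passes only in rows, so rows that do not move let the fingers close, or fill a call up. It gives the time, the measured TCP pose, the force, the opening and the grip force at its end, in the units of the state.
- manip.state(): the state, without advancing time (a new reading comes with each control period).
- grab_frame(name): name is "scene" or "top" or "wrist"; returns the picture (420x560x3 uint8, blue, green, red); there is no depth.
- calibration(name): a dict with "camera_matrix" (3x3 intrinsics, pixels), "R" (3x3) and "t" (3): a world point X has camera coordinates R X + t. Camera axes: x right, y down, z forward; pixel columns grow to the right and rows downward; lengths in m; the calibration is good to about 2 mm. A picture is of the moment at which its call begins: read the wrist's pose just before it. calibration takes no time and is no camera call; for the wrist camera it gives the pose at the moment of the call.
- job_done(): hands the job in; it is judged then, once.
The state is a dict: "time": time; "joint_pos": joint angles; "joint_vel": joint speeds; "joint_efforts": joint torques, N m; "tool_pos": TCP position; "tool_rot": TCP orientation; "contact_force": force on the tool from outside, world axes, zero at the start; "ft_torque": the same for the moment, N m; "gripper_width": opening from 0.0 (shut) to 1.0 (fully open); "grasp_force": force on a finger pad.
Only numpy, scipy, OpenCV 4.12 (cv2) and the standard library are available. Lean on these libraries where they do the work, as an engineer would, in place of code of your own. Each camera call takes 0.05 s, during which the arm holds its last target. There are 200 camera calls.

## Working session

There is one attempt and no reset: what is moved stays moved. The work goes in short steps, Python scripts to look and compute and a tool call to move; the robot and the scene stay as the last step left them, time stands still between calls to the robot, and variables do not carry over. Pictures are saved under pics/ and viewed, at most 10 in all, crops included, and the job is handed in when it is done.

Besides the shell and the picture viewer there is one more tool, called after "Request:" as name(argument=value, ...), one argument or row to a line, values as JSON. send_rows: Moves the arm, as the interface text tells. Scaled input: -1 to 1 covers 15 cm each way for a shift and pi/4 rad each way for a turn. Its arguments: {"type":"object","properties":{"rows":{"type":"array","items":{"type":"object","properties":{"x":{"type":"number","minimum":-1,"maximum":1},"y":{"type":"number","minimum":-1,"maximum":1},"z":{"type":"number","minimum":-1,"maximum":1},"wx":{"type":"number","minimum":-1,"maximum":1},"wy":{"type":"number","minimum":-1,"maximum":1},"wz":{"type":"number","minimum":-1,"maximum":1},"hand":{"type":"number"}}}}},"required":["rows"]}

```bash
mkdir -p pics
python3 - <<'E'
from plant import manip, grab_frame, calibration
import cv2,json
s=manip.state(); print(s, manip.tcp_to_grasp)
for n in("scene","top"):
    cv2.imwrite(f"pics/{n}0.png",grab_frame(n)); c=calibration(n); print(n,c)
E
```

```text
{'time': 0.0, 'joint_pos': array([-1.41199992e+00,  5.33590072e-02,  1.61429323e+00,  1.14677194e-05,
        1.47604267e+00, -1.19011006e-01]), 'joint_vel': array([-6.72089319e-05, -1.23191463e-03, -3.18375352e-03,  1.77599328e-03,
        4.64000615e-04,  8.21169968e-04]), 'joint_efforts': array([ 7.10850218e-04, -3.93672359e+01, -3.70180607e+01, -1.14788912e-05,
        7.00141987e-03, -4.70351139e-06]), 'tool_pos': array([ 0.17130075, -0.60040712,  0.23006217]), 'tool_rot': array([-1.05103068e-03,  9.90367910e-01,  1.38456846e-01, -1.52019042e-05]), 'contact_force': array([-0.0625876 , -0.31512057, -0.6856462 ]), 'ft_torque': array([-0.00461149,  0.01097915, -0.03275732]), 'grasp_force': 0.0, 'gripper_width': 0.9990057623145098} 0.0187
scene {'camera_matrix': array([[534.33891681,   0.        , 287.03642122],
       [  0.        , 534.33891681, 214.33074493],
       [  0.        ,   0.        ,   1.        ]]), 'R': array([[-7.21724626e-01, -6.92180296e-01, -4.33664100e-05],
       [-5.43018585e-01,  5.66235095e-01, -6.20087602e-01],
       [ 4.29236976e-01, -4.47508944e-01, -7.84532577e-01]]), 't': array([0.40166198, 0.29571041, 1.28281765])}
top {'camera_matrix': array([[536.88081005,   0.        , 277.21113295],
       [  0.        , 536.88081005, 213.58897271],
       [  0.        ,   0.        ,   1.        ]]), 'R': array([[ 0.00445376, -0.99997295,  0.00585387],
       [-0.99091382, -0.00520018, -0.13439774],
       [ 0.13442455, -0.00520211, -0.99091018]]), 't': array([0.0386271 , 0.48782239, 1.3418008 ])}
```

View pics/scene0.png

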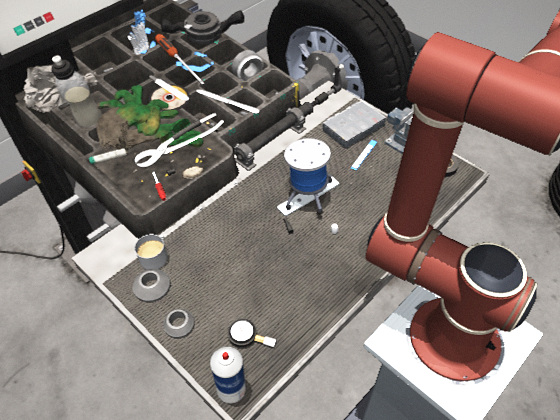

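View pics/top0.png

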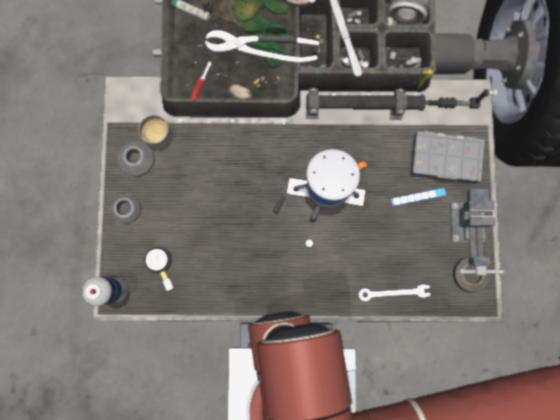

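The bar runs from about (289,186) to (364,196) in the top view. The lid is at (333,175), and the orange handle at (363,166) points to the robot's right and slightly ahead. I'll zoom in on both views.

Run:
```python
import cv2,numpy as np
a=cv2.imread("pics/top0.png")[140:230,280:380]; b=cv2.imread("pics/scene0.png")[130:230,265:355]
a=cv2.resize(a,(400,360),interpolation=cv2.INTER_CUBIC);b=cv2.resize(b,(400,444),interpolation=cv2.INTER_CUBIC)
o=np.zeros((444,800,3),np.uint8);o[:360,:400]=a;o[:444,400:]=b
cv2.imwrite("pics/zoom0.png",o)
t=cv2.imread("pics/top0.png").astype(int);B,G,R=t[...,0],t[...,1],t[...,2]
m=(R>180)&(R-B>90)&(G<150);m[:140]=0;m[230:]=0;m[:,:300]=0;m[:,400:]=0
y,x=np.nonzero(m);print(len(x),x.mean(),y.mean(),x.min(),x.max(),y.min(),y.max())
```

```text
35 361.77142857142854 164.8 358 366 162 168
```

View pics/zoom0.png

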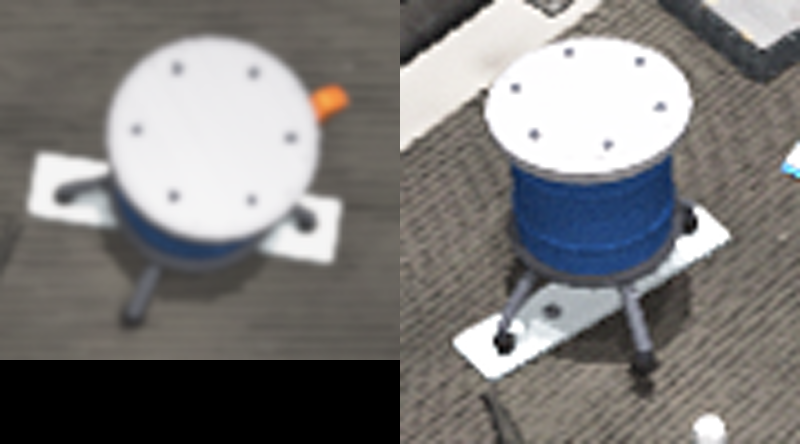

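```bash
cat > fit.py <<'E'
import numpy as np
from scipy.optimize import least_squares
from scipy.spatial.transform import Rotation as Ro
from plant import calibration
C={n:calibration(n) for n in("scene","top")}
def proj(n,X):
    c=C[n]; p=(np.atleast_2d(X)@c["R"].T+c["t"])@c["camera_matrix"].T; return p[:,:2]/p[:,2:]
zt=lambda P:np.array(P)/4+[280,140]-.375
zs=lambda P:np.array(P)/4.444+[265,130]-.39
E
python3 - <<'E'
from fit import *
bar=np.array([[.1,.02,.008],[.1,-.02,.008],[-.1,-.02,.008],[-.1,.02,.008]])
# left-far? bar x->robot left; +y of bar -> toward robot (-x)
bt=zt([(30,212),(37,153),(342,200),(334,263)]); bs=zs([(493,377),(453,343),(697,205),(730,238)])
def fb(p):
    X=bar@Ro.from_euler('z',p[2]).as_matrix().T+[p[0],p[1],0]
    return np.r_[proj("top",X)-bt,proj("scene",X)-bs].ravel()
r=least_squares(fb,[.6,0,1.5]);print("bar",r.x,np.round(r.fun.reshape(-1,2),1).tolist()); b=r.x
pts=np.array([[.0655,-.046,.008],[-.0655,.046,.008],[.0655,.046,.008],[0,0,.165]])
st=zt([(65,195),(308,220),(130,315),(214,134)]); ss=zs([(504,342),(687,222),(642,362),(588,98)])
h=zt([(330,102)])
def fs(p):
    M=Ro.from_euler('ZYX',[p[3],p[5],p[4]]).as_matrix()
    X=pts@M.T+p[:3]; H=M@[-.078-.016,0,.08+.023]+p[:3]
    return np.r_[proj("top",X)-st,proj("scene",X)-ss,proj("top",H)-h].ravel()
r=least_squares(fs,[b[0],b[1],.004,b[2]+.6,0,0]);p=r.x;print("stand",p,np.round(r.fun.reshape(-1,2),1).tolist())
M=Ro.from_euler('ZYX',[p[3],p[5],p[4]]).as_matrix();print("yaw rel",p[3]-b[2],"axis",M[:,2])
for q in [(-65.5,46),(-65.5,-46),(65.5,46),(65.5,-46)]: print(q,M@[q[0]/1e3,q[1]/1e3,.008]+p[:3]-[0,0,.008])
print("handle",M@[-.078,0,.08]+p[:3],"hx",M@[-.574,0,.819],"hy",M[:,1])
E
```

```text
bar [ 0.4628915  -0.16220897  1.40095296] [[28.9, 32.9], [29.7, 32.7], [29.2, 34.2], [29.0, 33.5], [-48.9, 2.3], [-48.8, 1.1], [-51.2, 1.2], [-49.5, 1.8]]
stand [ 0.45196447 -0.12473218  0.08305678  2.33003655  0.14124194 -0.1050021 ] [[16.8, 41.1], [20.5, 25.2], [27.6, 37.6], [19.5, 30.9], [-47.8, -2.1], [-58.7, -10.9], [-44.1, -9.9], [-55.0, -11.0], [15.6, 20.8]]
yaw rel 0.9290835920330052 axis [0.17354    0.02163654 0.98458912]
(-65.5, 46) [ 0.46562566 -0.20365046  0.08250837]
(-65.5, -46) [ 0.53075979 -0.13996642  0.0696286 ]
(65.5, 46) [ 0.37594579 -0.10915175  0.09623838]
(65.5, -46) [ 0.44107991 -0.04546771  0.08335862]
handle [ 0.51924485 -0.17926766  0.15364879] hx [ 0.53507773 -0.39634273  0.74621797] hy [-0.70797963 -0.69221785  0.13999747]
```

```bash
sed -i 's/^zs=.*/zs=lambda P:(np.array(P)-[400,0])\/4.444+[265,130]-.39/' fit.py
cat > meas.py <<'E'
from fit import *
bar=np.array([[.1,.02,.008],[.1,-.02,.008],[-.1,-.02,.008],[-.1,.02,.008]])
bt=zt([(30,212),(37,153),(342,200),(334,263)]); bs=zs([(493,377),(453,343),(697,205),(730,238)])
def fb(p):
    X=bar@Ro.from_euler('z',p[2]).as_matrix().T+[p[0],p[1],0]
    return np.r_[proj("top",X)-bt,proj("scene",X)-bs].ravel()
r=least_squares(fb,[.6,0,1.5]);print("bar",r.x,np.round(r.fun.reshape(-1,2),1).tolist()); b=r.x
pts=np.array([[.0655,-.046,.008],[-.0655,.046,.008],[.0655,.046,.008],[0,0,.165]])
st=zt([(65,195),(308,220),(130,315),(214,134)]); ss=zs([(504,342),(687,222),(642,362),(588,98)])
h=zt([(330,102)])
def fs(p):
    M=Ro.from_euler('ZYX',[p[3],p[5],p[4]]).as_matrix()
    X=pts@M.T+p[:3]; H=M@[-.078-.016,0,.08+.023]+p[:3]
    return np.r_[proj("top",X)-st,proj("scene",X)-ss,proj("top",H)-h].ravel()
r=least_squares(fs,[b[0],b[1],.004,b[2]+.6,0,0]);p=r.x;print("stand",p,np.round(r.fun.reshape(-1,2),1).tolist())
M=Ro.from_euler('ZYX',[p[3],p[5],p[4]]).as_matrix();print("yaw rel",p[3]-b[2],"axis",M[:,2])
for q in [(-65.5,46),(-65.5,-46),(65.5,46),(65.5,-46)]: print(q,M@[q[0]/1e3,q[1]/1e3,.008]+p[:3]-[0,0,.008])
print("handle",M@[-.078,0,.08]+p[:3],"hx",M@[-.574,0,.819],"hy",M[:,1])
E
python3 meas.py
```

```text
bar [ 0.55098852 -0.08640115  1.4111172 ] [[-0.1, -0.2], [0.6, -0.2], [-0.5, 0.3], [-0.7, -0.6], [0.1, 0.7], [0.7, -0.4], [-0.4, -0.6], [0.8, -0.0]]
stand [ 0.54778392 -0.08487574  0.01066622  2.0640982   0.0801574  -0.05123486] [[-0.8, -0.7], [-0.4, 0.4], [0.1, -0.2], [-0.6, 0.1], [0.0, 0.1], [0.8, 0.1], [0.7, 0.7], [0.6, -0.1], [0.8, -1.5]]
yaw rel 0.652980994855415 axis [ 0.09469809 -0.00704494  0.99548111]
(-65.5, 46) [ 0.53922126 -0.16442599  0.01095411]
(-65.5, -46) [ 0.61981365 -0.12066822  0.00359719]
(65.5, 46) [ 0.47726936 -0.04919598  0.01766294]
(65.5, -46) [ 0.55786175 -0.00543821  0.01030602]
handle [ 0.59224716 -0.15404957  0.08631013] hx [ 0.34901111 -0.51067073  0.78590308] hy [-0.87600423 -0.47562795  0.07996652]
```

```bash
cat > plan.py <<'E'
import numpy as np
from scipy.spatial.transform import Rotation as Ro
from scipy.optimize import fsolve
from plant import manip
BY=1.411; BXY=np.array([.551,-.0864])
def stand_tilted(xy,yaw,lift=.008):
    F=lambda x,y:np.array([x,y,0.])
    def eq(p):
        M=Ro.from_euler('ZYX',[yaw,p[1],p[2]]).as_matrix()
        z=lambda f:(M@(f+[0,0,.008]))[2]+p[0]-.008
        return [z(F(.0655,-.046))-lift,z(F(-.0655,.046))-lift,z(F(-.0655,-.046))]
    s=fsolve(eq,[.004,0,0]); return np.r_[xy,s[0]],Ro.from_euler('ZYX',[yaw,s[1],s[2]])
G=Ro.from_matrix(np.column_stack([np.cross([0,-1,0],[.574,0,-.819]),[0,-1,0],[.574,0,-.819]]))
def tool(pose,back=0.,up=0.):  # TCP for grasp at handle
    p,R=pose; RT=R*G
    return p+R.apply([-.078,0,.08])+RT.apply([0,0,.0187-back]),RT
def now():
    s=manip.state();return s["tool_pos"],Ro.from_quat(np.roll(s["tool_rot"],-1))
def delta(cur,tgt):
    R=cur[1]; return R.inv().apply(tgt[0]-cur[0])/.15,(R.inv()*tgt[1]).as_rotvec()/(np.pi/4)
E
python3 - <<'E'
from plan import *
S=stand_tilted([.5478,-.0849],2.064); print(S[0],S[1].as_matrix()[:,2])
T=tool(S,.10);print("pre",T[0],T[1].as_matrix().round(3).tolist()); print("grasp",tool(S)[0])
c=now();hi=(T[0]*[1,1,0]+[0,0,.33],c[1])
print("up",delta(c,(c[0]+[0,0,.12],c[1]))[0],"total then",delta(c,hi)); print("rot",delta(c,T)[1])
print("after rot: down",delta((hi[0],T[1]),T)[0])
E
```

```text
[ 0.5478     -0.0849      0.00804529] [ 0.10553938 -0.01233949  0.99433856]
pre [ 0.62218008 -0.19630743  0.1461794 ] [[-0.326, 0.875, -0.358], [0.713, 0.476, 0.515], [0.621, -0.087, -0.779]]
grasp [ 0.58641533 -0.14483819  0.06825765]
up [ 2.1137076e-04 -1.5138064e-03 -7.9999854e-01] total then (array([ 3.62960383, -1.76790387, -0.66130869]), array([0., 0., 0.]))
rot [ 0.83382901  0.51105196 -2.14628617]
after rot: down [-0.7606399   0.10656267  0.9549082 ]
```

Request:
send_rows(
  rows=[
    {"z": -0.2, "hand": 1},
    {"z": -0.2, "hand": 1},
    {"z": -0.2, "x": 0.1, "y": -0.05, "hand": 1},
    {"z": -0.2, "x": 0.19, "y": -0.09, "hand": 1},
    {"x": 0.22, "y": -0.11, "hand": 1},
    {"x": 0.22, "y": -0.11, "hand": 1},
    {"x": 0.22, "y": -0.11, "hand": 1},
    {"x": 0.22, "y": -0.11, "hand": 1},
    {"x": 0.22, "y": -0.11, "hand": 1},
    {"x": 0.22, "y": -0.11, "hand": 1},
  ],
)

```text
invalid input at $.rows[0]: expected keys x, y, z, wx, wy, wz, hand
```

Request:
send_rows(
  rows=[
    {"x": 0.22, "y": -0.11, "hand": 1},
    {"x": 0.22, "y": -0.11, "hand": 1},
    {"x": 0.22, "y": -0.11, "hand": 1},
    {"x": 0.22, "y": -0.11, "hand": 1},
    {"x": 0.22, "y": -0.11, "hand": 1},
    {"x": 0.22, "y": -0.1, "hand": 1},
    {"x": 0.22, "y": -0.1, "hand": 1},
    {"x": 0.22, "y": -0.1, "hand": 1},
    {"x": 0.2, "y": -0.07, "hand": 1},
    {"x": 0.06, "y": -0.03, "hand": 1},
  ],
)

```text
invalid input at $.rows[0]: expected keys x, y, z, wx, wy, wz, hand
```

Request:
send_rows(
  rows=[
    {"wx": 0.0417, "wy": 0.0256, "wz": -0.1073, "hand": 1},
    {"wx": 0.0417, "wy": 0.0256, "wz": -0.1073, "hand": 1},
    {"wx": 0.0417, "wy": 0.0256, "wz": -0.1073, "hand": 1},
    {"wx": 0.0417, "wy": 0.0256, "wz": -0.1073, "hand": 1},
    {"wx": 0.0417, "wy": 0.0256, "wz": -0.1073, "hand": 1},
    {"wx": 0.0417, "wy": 0.0256, "wz": -0.1073, "hand": 1},
    {"wx": 0.0417, "wy": 0.0256, "wz": -0.1073, "hand": 1},
    {"wx": 0.0417, "wy": 0.0256, "wz": -0.1073, "hand": 1},
    {"wx": 0.0417, "wy": 0.0256, "wz": -0.1073, "hand": 1},
    {"wx": 0.0417, "wy": 0.0256, "wz": -0.1073, "hand": 1},
  ],
)

```text
invalid input at $.rows[0]: expected keys x, y, z, wx, wy, wz, hand
```

Request:
send_rows(
  rows=[
    {"wx": 0.0417, "wy": 0.0256, "wz": -0.1073, "hand": 1},
    {"wx": 0.0417, "wy": 0.0256, "wz": -0.1073, "hand": 1},
    {"wx": 0.0417, "wy": 0.0256, "wz": -0.1073, "hand": 1},
    {"wx": 0.0417, "wy": 0.0256, "wz": -0.1073, "hand": 1},
    {"wx": 0.0417, "wy": 0.0256, "wz": -0.1073, "hand": 1},
    {"wx": 0.0417, "wy": 0.0256, "wz": -0.1073, "hand": 1},
    {"wx": 0.0417, "wy": 0.0256, "wz": -0.1073, "hand": 1},
    {"wx": 0.0417, "wy": 0.0256, "wz": -0.1073, "hand": 1},
    {"wx": 0.0417, "wy": 0.0256, "wz": -0.1073, "hand": 1},
    {"wx": 0.0417, "wy": 0.0256, "wz": -0.1073, "hand": 1},
  ],
)

```text
invalid input at $.rows[0]: expected keys x, y, z, wx, wy, wz, hand
```

Run:
```python
from plan import *
S=stand_tilted([.5478,-.0849],2.064)
c=now();print(manip.state()["time"],manip.state()["joint_pos"].round(2),c[0]);print(delta(c,tool(S,.10)))
```

```text
0.1 [-1.41  0.05  1.61  0.    1.48 -0.12] [ 0.17132109 -0.60045669  0.23015823]
(array([ 3.62928004, -1.76558497,  0.56415973]), array([ 0.83382901,  0.51105196, -2.14628617]))
```

All the keys are required.

Request:
send_rows(
  rows=[
    {"x": 0, "y": 0, "z": -0.2, "wx": 0, "wy": 0, "wz": 0, "hand": 1},
    {"x": 0, "y": 0, "z": -0.2, "wx": 0, "wy": 0, "wz": 0, "hand": 1},
    {"x": 0.1, "y": -0.05, "z": -0.2, "wx": 0, "wy": 0, "wz": 0, "hand": 1},
    {"x": 0.19, "y": -0.09, "z": -0.1, "wx": 0, "wy": 0, "wz": 0, "hand": 1},
    {"x": 0.22, "y": -0.11, "z": 0, "wx": 0, "wy": 0, "wz": 0, "hand": 1},
    {"x": 0.22, "y": -0.11, "z": 0, "wx": 0, "wy": 0, "wz": 0, "hand": 1},
    {"x": 0.22, "y": -0.11, "z": 0, "wx": 0, "wy": 0, "wz": 0, "hand": 1},
    {"x": 0.22, "y": -0.11, "z": 0, "wx": 0, "wy": 0, "wz": 0, "hand": 1},
    {"x": 0.22, "y": -0.11, "z": 0, "wx": 0, "wy": 0, "wz": 0, "hand": 1},
    {"x": 0.22, "y": -0.11, "z": 0, "wx": 0, "wy": 0, "wz": 0, "hand": 1},
  ],
)

```text
time: 0.93
tool_pos: [0.3716, -0.4178, 0.3358]
tool_rot: [-0.0, 0.99, 0.138, -0.0]
contact_force: [0.6, 0.3, -0.4]
gripper_width: 1.0
grasp_force: 0.0
```

Request:
send_rows(
  rows=[
    {"x": 0.22, "y": -0.11, "z": 0, "wx": 0, "wy": 0, "wz": 0, "hand": 1},
    {"x": 0.22, "y": -0.11, "z": 0, "wx": 0, "wy": 0, "wz": 0, "hand": 1},
    {"x": 0.22, "y": -0.11, "z": 0, "wx": 0, "wy": 0, "wz": 0, "hand": 1},
    {"x": 0.22, "y": -0.11, "z": 0, "wx": 0, "wy": 0, "wz": 0, "hand": 1},
    {"x": 0.22, "y": -0.11, "z": 0, "wx": 0, "wy": 0, "wz": 0, "hand": 1},
    {"x": 0.22, "y": -0.1, "z": 0, "wx": 0, "wy": 0, "wz": 0, "hand": 1},
    {"x": 0.22, "y": -0.1, "z": 0, "wx": 0, "wy": 0, "wz": 0, "hand": 1},
    {"x": 0.22, "y": -0.1, "z": 0, "wx": 0, "wy": 0, "wz": 0, "hand": 1},
    {"x": 0.2, "y": -0.07, "z": 0, "wx": 0, "wy": 0, "wz": 0, "hand": 1},
    {"x": 0.06, "y": -0.03, "z": 0, "wx": 0, "wy": 0, "wz": 0, "hand": 1},
  ],
)

```text
time: 1.77
tool_pos: [0.6253, -0.1961, 0.3349]
tool_rot: [-0.001, 0.99, 0.14, -0.0]
contact_force: [-0.6, 0.2, -0.4]
gripper_width: 1.0
grasp_force: 0.0
```

Request:
send_rows(
  rows=[
    {"x": 0, "y": 0, "z": 0, "wx": 0.0417, "wy": 0.0256, "wz": -0.1073, "hand": 1},
    {"x": 0, "y": 0, "z": 0, "wx": 0.0417, "wy": 0.0256, "wz": -0.1073, "hand": 1},
    {"x": 0, "y": 0, "z": 0, "wx": 0.0417, "wy": 0.0256, "wz": -0.1073, "hand": 1},
    {"x": 0, "y": 0, "z": 0, "wx": 0.0417, "wy": 0.0256, "wz": -0.1073, "hand": 1},
    {"x": 0, "y": 0, "z": 0, "wx": 0.0417, "wy": 0.0256, "wz": -0.1073, "hand": 1},
    {"x": 0, "y": 0, "z": 0, "wx": 0.0417, "wy": 0.0256, "wz": -0.1073, "hand": 1},
    {"x": 0, "y": 0, "z": 0, "wx": 0.0417, "wy": 0.0256, "wz": -0.1073, "hand": 1},
    {"x": 0, "y": 0, "z": 0, "wx": 0.0417, "wy": 0.0256, "wz": -0.1073, "hand": 1},
    {"x": 0, "y": 0, "z": 0, "wx": 0.0417, "wy": 0.0256, "wz": -0.1073, "hand": 1},
    {"x": 0, "y": 0, "z": 0, "wx": 0.0417, "wy": 0.0256, "wz": -0.1073, "hand": 1},
  ],
)

```text
time: 2.6
tool_pos: [0.6224, -0.1998, 0.3359]
tool_rot: [-0.171, 0.829, 0.528, 0.074]
contact_force: [0.6, 0.9, -0.6]
gripper_width: 0.997
grasp_force: 0.0
```

Request:
send_rows(
  rows=[
    {"x": 0, "y": 0, "z": 0, "wx": 0.0417, "wy": 0.0256, "wz": -0.1073, "hand": 1},
    {"x": 0, "y": 0, "z": 0, "wx": 0.0417, "wy": 0.0256, "wz": -0.1073, "hand": 1},
    {"x": 0, "y": 0, "z": 0, "wx": 0.0417, "wy": 0.0256, "wz": -0.1073, "hand": 1},
    {"x": 0, "y": 0, "z": 0, "wx": 0.0417, "wy": 0.0256, "wz": -0.1073, "hand": 1},
    {"x": 0, "y": 0, "z": 0, "wx": 0.0417, "wy": 0.0256, "wz": -0.1073, "hand": 1},
    {"x": 0, "y": 0, "z": 0, "wx": 0.0417, "wy": 0.0256, "wz": -0.1073, "hand": 1},
    {"x": 0, "y": 0, "z": 0, "wx": 0.0417, "wy": 0.0256, "wz": -0.1073, "hand": 1},
    {"x": 0, "y": 0, "z": 0, "wx": 0.0417, "wy": 0.0256, "wz": -0.1073, "hand": 1},
    {"x": 0, "y": 0, "z": 0, "wx": 0.0417, "wy": 0.0256, "wz": -0.1073, "hand": 1},
    {"x": 0, "y": 0, "z": 0, "wx": 0.0417, "wy": 0.0256, "wz": -0.1073, "hand": 1},
  ],
)

```text
time: 3.43
tool_pos: [0.6225, -0.1999, 0.3357]
tool_rot: [-0.305, 0.493, 0.804, 0.133]
contact_force: [-0.3, -0.0, -0.4]
gripper_width: 0.996
grasp_force: 0.0
```

Run:
```python
from plan import *
S=stand_tilted([.5478,-.0849],2.064)
c=now();print(manip.state()["time"],manip.state()["joint_pos"].round(2),c[0]);print(delta(c,tool(S,.10)))
```

```text
3.4333 [-0.54  0.45  1.08  0.33  2.22 -0.89] [ 0.62253331 -0.19994572  0.33568924]
(array([-0.7671141 ,  0.11904387,  0.99706333]), array([-0.00195217, -0.00090137,  0.00305515]))
```

Request:
send_rows(
  rows=[
    {"x": -0.08, "y": 0.012, "z": 0.105, "wx": 0, "wy": 0, "wz": 0, "hand": 1},
    {"x": -0.08, "y": 0.012, "z": 0.105, "wx": 0, "wy": 0, "wz": 0, "hand": 1},
    {"x": -0.08, "y": 0.012, "z": 0.105, "wx": 0, "wy": 0, "wz": 0, "hand": 1},
    {"x": -0.08, "y": 0.012, "z": 0.105, "wx": 0, "wy": 0, "wz": 0, "hand": 1},
    {"x": -0.08, "y": 0.012, "z": 0.105, "wx": 0, "wy": 0, "wz": 0, "hand": 1},
    {"x": -0.08, "y": 0.012, "z": 0.105, "wx": 0, "wy": 0, "wz": 0, "hand": 1},
    {"x": -0.08, "y": 0.012, "z": 0.105, "wx": 0, "wy": 0, "wz": 0, "hand": 1},
    {"x": -0.08, "y": 0.012, "z": 0.105, "wx": 0, "wy": 0, "wz": 0, "hand": 1},
    {"x": -0.08, "y": 0.012, "z": 0.105, "wx": 0, "wy": 0, "wz": 0, "hand": 1},
    {"x": -0.047, "y": 0.011, "z": 0.052, "wx": 0, "wy": 0, "wz": 0, "hand": 1},
  ],
)

```text
time: 4.27
tool_pos: [0.6212, -0.1958, 0.1435]
tool_rot: [-0.306, 0.495, 0.803, 0.133]
contact_force: [-0.5, 0.4, -0.7]
gripper_width: 1.001
grasp_force: 0.0
```

Run:
```python
from plan import *
from plant import grab_frame,calibration
import cv2
S=stand_tilted([.5478,-.0849],2.064)
c=now();print(c[0]);print(delta(c,tool(S,.10)))
k=calibration("wrist");im=grab_frame("wrist")
def pj(X):
    p=k["camera_matrix"]@(k["R"]@X+k["t"]);return p[:2]/p[2]
for n,q in dict(top=[-.078-.016,0,.103],mid=[-.078,0,.08],bot=[-.062,0,.057]).items(): 
    u=pj(S[1].apply(q)+S[0]);print(n,u); cv2.drawMarker(im,tuple(int(round(v)) for v in u),(0,255,0),0,8)
cv2.imwrite("pics/wrist1.png",im)
h=im.astype(int);m=(h[...,2]>150)&(h[...,2]-h[...,0]>90)&(h[...,1]<160)
y,x=np.nonzero(m);print(len(x),x.mean(),y.mean(),x.min(),x.max(),y.min(),y.max())
print(k)
```

```text
[ 0.62117437 -0.19582183  0.14350541]
(array([ 0.00661868,  0.00272245, -0.01794442]), array([-0.00251701, -0.00308015, -0.00313422]))
top [282.01973675 223.72873036]
mid [281.89712048 212.21356952]
bot [281.80032922 203.12369113]
661 284.00453857791223 220.7730711043873 275 293 200 239
{'camera_matrix': array([[296.76772379,   0.        , 280.33122954],
       [  0.        , 296.76772379, 204.88575595],
       [  0.        ,   0.        ,   1.        ]]), 'R': array([[ 0.87460014,  0.47653939, -0.08935776],
       [ 0.40777426, -0.82267571, -0.39613739],
       [-0.26228753,  0.31002402, -0.91383278]]), 't': array([-0.43650543, -0.33043362,  0.50917137])}
```

View pics/wrist1.png

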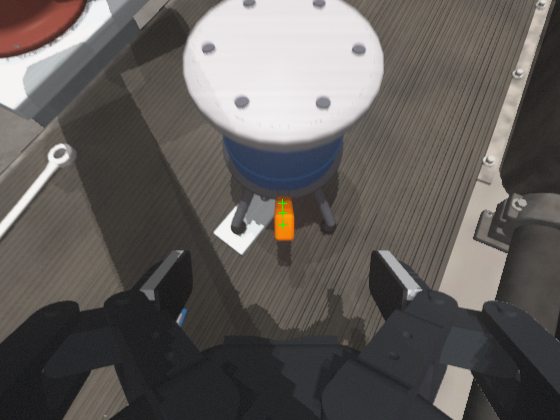

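The wrist view shows the handle at (284,220), spanning 275–293 × 200–239. The front feet are at (240,227) and (331,226). I'll check the model against these.

Run:
```python
from plan import *
from plant import calibration
import itertools
k=calibration("wrist")
def pj(X):
    p=(X@k["R"].T+k["t"])@k["camera_matrix"].T;return p[:,:2]/p[:,2:]
a=np.array([-.574,0,.819]);o=np.array([.819,0,.574]);y=np.array([0,1,0])
box=np.array([[-.078,0,.08]+i*.028*a+j*.010*o+l*.007*y for i,j,l in itertools.product((-1,1),repeat=3)])
scr=np.array([[-.0655,.046,.008],[-.0655,-.046,.008]])
th=np.linspace(0,6.28,60);lid=np.c_[.062*np.cos(th),.062*np.sin(th),0*th+.165]
for xy,yw in [((.5478,-.0849),2.064),((.5458,-.0869),2.064),((.5478,-.0849),2.044)]:
    S=stand_tilted(xy,yw);f=lambda q:pj(S[1].apply(q)+S[0]);b=f(box);l=f(lid)
    print(xy,yw,b.min(0).round(),b.max(0).round(),f(scr).round().tolist(),l.min(0).round(),l.max(0).round())
```

```text
(0.5478, -0.0849) 2.064 [272. 192.] [293. 238.] [[236.0, 223.0], [327.0, 223.0]] [177. -29.] [388. 131.]
(0.5458, -0.0869) 2.064 [268. 193.] [289. 239.] [[234.0, 224.0], [325.0, 224.0]] [172. -28.] [383. 132.]
(0.5478, -0.0849) 2.044 [269. 192.] [290. 238.] [[235.0, 222.0], [326.0, 224.0]] [176. -29.] [388. 131.]
```

Request:
send_rows(
  rows=[
    {"x": 0.007, "y": 0.013, "z": 0.062, "wx": 0, "wy": 0, "wz": 0, "hand": 1},
    {"x": 0, "y": 0, "z": 0.08, "wx": 0, "wy": 0, "wz": 0, "hand": 1},
    {"x": 0, "y": 0, "z": 0.08, "wx": 0, "wy": 0, "wz": 0, "hand": 1},
    {"x": 0, "y": 0, "z": 0.08, "wx": 0, "wy": 0, "wz": 0, "hand": 1},
    {"x": 0, "y": 0, "z": 0.08, "wx": 0, "wy": 0, "wz": 0, "hand": 1},
    {"x": 0, "y": 0, "z": 0.08, "wx": 0, "wy": 0, "wz": 0, "hand": 1},
    {"x": 0, "y": 0, "z": 0.08, "wx": 0, "wy": 0, "wz": 0, "hand": 1},
    {"x": 0, "y": 0, "z": 0.05, "wx": 0, "wy": 0, "wz": 0, "hand": 1},
    {"x": 0, "y": 0, "z": 0.03, "wx": 0, "wy": 0, "wz": 0, "hand": 1},
    {"x": 0, "y": 0, "z": 0, "wx": 0, "wy": 0, "wz": 0, "hand": 1},
  ],
)

```text
time: 5.15
tool_pos: [0.59, -0.1456, 0.0735]
tool_rot: [-0.305, 0.494, 0.803, 0.133]
contact_force: [0.1, -0.2, -0.9]
gripper_width: 1.002
grasp_force: 0.0
```

Request:
send_rows(
  rows=[
    {"x": 0, "y": 0, "z": 0, "wx": 0, "wy": 0, "wz": 0, "hand": 0},
    {"x": 0, "y": 0, "z": 0, "wx": 0, "wy": 0, "wz": 0, "hand": -0.3},
    {"x": 0, "y": 0, "z": 0, "wx": 0, "wy": 0, "wz": 0, "hand": -0.5},
    {"x": 0, "y": 0, "z": 0, "wx": 0, "wy": 0, "wz": 0, "hand": -0.6},
    {"x": 0, "y": 0, "z": 0, "wx": 0, "wy": 0, "wz": 0, "hand": -0.7},
    {"x": 0, "y": 0, "z": 0, "wx": 0, "wy": 0, "wz": 0, "hand": -0.8},
    {"x": 0, "y": 0, "z": 0, "wx": 0, "wy": 0, "wz": 0, "hand": -0.9},
    {"x": 0, "y": 0, "z": 0, "wx": 0, "wy": 0, "wz": 0, "hand": -1},
    {"x": 0, "y": 0, "z": 0, "wx": 0, "wy": 0, "wz": 0, "hand": -1},
    {"x": 0, "y": 0, "z": 0, "wx": 0, "wy": 0, "wz": 0, "hand": -1},
  ],
)

```text
time: 5.98
tool_pos: [0.5912, -0.1467, 0.0749]
tool_rot: [-0.303, 0.495, 0.804, 0.133]
contact_force: [1.1, -1.7, 1.9]
gripper_width: 0.156
grasp_force: 59.6
```

Run:
```python
from plan import *
from plant import grab_frame
import cv2
S=stand_tilted([.5478,-.0849],2.064)
c=now();s=manip.state();print(c[0],s["grasp_force"],s["gripper_width"],s["contact_force"],s["ft_torque"]);print(delta(c,tool(S)))
a=grab_frame("top")[140:230,280:380];b=grab_frame("scene")[130:230,265:355];w=grab_frame("wrist")
a=cv2.resize(a,(400,360),interpolation=cv2.INTER_CUBIC);b=cv2.resize(b,(400,444),interpolation=cv2.INTER_CUBIC)
o=np.zeros((444,800,3),np.uint8);o[:360,:400]=a;o[:444,400:]=b
cv2.imwrite("pics/zoom1.png",o)
```

```text
[ 0.59117929 -0.14668608  0.07488534] 59.5930677652359 0.15613401845802372 [ 1.10229476 -1.66731105  1.91728435] [-0.21174743 -0.20142362 -0.37506293]
(array([-0.00818511, -0.01811835,  0.05212918]), array([ 0.00111412,  0.00250265, -0.00081142]))
```

View pics/zoom1.png

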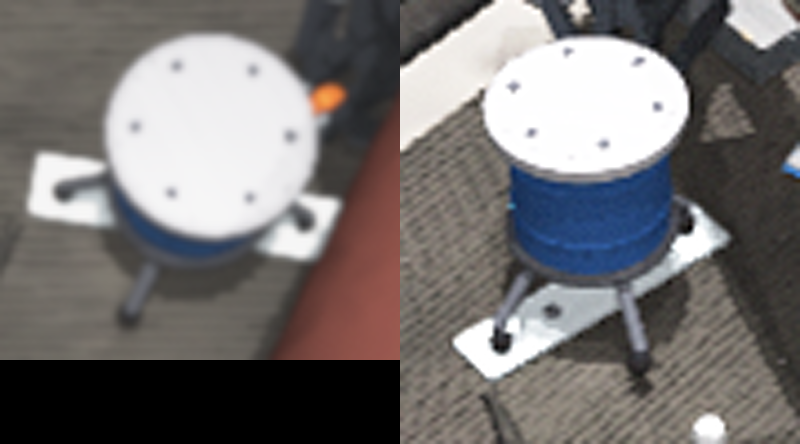

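Gripped (13 mm opening, 60 N), and the stand moved only about 1 mm. In the top view the lid screws shifted about (-2,-3) zoomed pixels, and the feet at (65,190) and (306,216) are still on the bar. Next I'll compute the turn.

```bash
cat > turn.py <<'E'
from plan import *
XY=np.array([.5495,-.0837]);Y0=2.064
c=(np.array([.59118,-.14669,.07489]),Ro.from_quat(np.roll([-.3035,.4945,.8035,.133],-1)))
S0=stand_tilted(XY,Y0)
off=(S0[1].inv().apply(c[0]-S0[0]),S0[1].inv()*c[1])
def tp(S): return S[0]+S[1].apply(off[0]),S[1]*off[1]
E
python3 - <<'E'
from turn import *
T=[tp(stand_tilted(XY,Y0-.025*i)) for i in range(21)]
for i in (0,10,19): print(delta(T[i],T[i+1]))
print(T[10][0],T[20][0])
F=tp((np.r_[XY,0],Ro.from_euler('z',BY)));print("final",F[0],delta(T[20],F))
E
```

```text
(array([-0.00140794, -0.01250635,  0.00026789]), array([-0.01971281,  0.00275132,  0.02484043]))
(array([-0.00140794, -0.01250635,  0.00026789]), array([-0.01971281,  0.00275132,  0.02484043]))
(array([-0.00140794, -0.01250635,  0.00026789]), array([-0.01971281,  0.00275132,  0.02484043]))
[ 0.57430029 -0.15504359  0.07489   ] [ 0.55587863 -0.15896138  0.07489   ]
final [ 0.5388464  -0.1538929   0.07164242] (array([ 0.00674129, -0.11133226,  0.04542431]), array([-0.20912854, -0.06911987,  0.09543586]))
```

Request:
send_rows(
  rows=[
    {"x": -0.0014, "y": -0.0125, "z": 0.0003, "wx": -0.0197, "wy": 0.0028, "wz": 0.0248, "hand": -1},
    {"x": -0.0014, "y": -0.0125, "z": 0.0003, "wx": -0.0197, "wy": 0.0028, "wz": 0.0248, "hand": -1},
    {"x": -0.0014, "y": -0.0125, "z": 0.0003, "wx": -0.0197, "wy": 0.0028, "wz": 0.0248, "hand": -1},
    {"x": -0.0014, "y": -0.0125, "z": 0.0003, "wx": -0.0197, "wy": 0.0028, "wz": 0.0248, "hand": -1},
    {"x": -0.0014, "y": -0.0125, "z": 0.0003, "wx": -0.0197, "wy": 0.0028, "wz": 0.0248, "hand": -1},
    {"x": -0.0014, "y": -0.0125, "z": 0.0003, "wx": -0.0197, "wy": 0.0028, "wz": 0.0248, "hand": -1},
    {"x": -0.0014, "y": -0.0125, "z": 0.0003, "wx": -0.0197, "wy": 0.0028, "wz": 0.0248, "hand": -1},
    {"x": -0.0014, "y": -0.0125, "z": 0.0003, "wx": -0.0197, "wy": 0.0028, "wz": 0.0248, "hand": -1},
    {"x": -0.0014, "y": -0.0125, "z": 0.0003, "wx": -0.0197, "wy": 0.0028, "wz": 0.0248, "hand": -1},
    {"x": -0.0014, "y": -0.0125, "z": 0.0003, "wx": -0.0197, "wy": 0.0028, "wz": 0.0248, "hand": -1},
  ],
)

```text
time: 6.97
tool_pos: [0.5739, -0.155, 0.0748]
tool_rot: [-0.285, 0.591, 0.735, 0.17]
contact_force: [2.7, -0.0, 5.0]
gripper_width: 0.158
grasp_force: 59.9
```

Run:
```python
from turn import *
s=manip.state();print(s["contact_force"],s["ft_torque"],s["gripper_width"]);print(delta(now(),tp(stand_tilted(XY,Y0-.25))),delta(now(),tp(stand_tilted(XY,Y0-.5))))
```

```text
[ 2.70899722 -0.02596337  4.97354371] [ 0.1028948  -0.36857517 -0.03622251] 0.15801758441865654
(array([-0.00012125,  0.00264895, -0.00140396]), array([ 0.00079741, -0.00086983, -0.00218509])) (array([-0.00334361, -0.12235019,  0.00997956]), array([-0.19638876,  0.0267383 ,  0.24616264]))
```

Tracking well, with low forces. Second half of the tilted turn:

Request:
send_rows(
  rows=[
    {"x": -0.0014, "y": -0.0125, "z": 0.0003, "wx": -0.0197, "wy": 0.0028, "wz": 0.0248, "hand": -1},
    {"x": -0.0014, "y": -0.0125, "z": 0.0003, "wx": -0.0197, "wy": 0.0028, "wz": 0.0248, "hand": -1},
    {"x": -0.0014, "y": -0.0125, "z": 0.0003, "wx": -0.0197, "wy": 0.0028, "wz": 0.0248, "hand": -1},
    {"x": -0.0014, "y": -0.0125, "z": 0.0003, "wx": -0.0197, "wy": 0.0028, "wz": 0.0248, "hand": -1},
    {"x": -0.0014, "y": -0.0125, "z": 0.0003, "wx": -0.0197, "wy": 0.0028, "wz": 0.0248, "hand": -1},
    {"x": -0.0014, "y": -0.0125, "z": 0.0003, "wx": -0.0197, "wy": 0.0028, "wz": 0.0248, "hand": -1},
    {"x": -0.0014, "y": -0.0125, "z": 0.0003, "wx": -0.0197, "wy": 0.0028, "wz": 0.0248, "hand": -1},
    {"x": -0.0014, "y": -0.0125, "z": 0.0003, "wx": -0.0197, "wy": 0.0028, "wz": 0.0248, "hand": -1},
    {"x": -0.0014, "y": -0.0125, "z": 0.0003, "wx": -0.0197, "wy": 0.0028, "wz": 0.0248, "hand": -1},
    {"x": -0.0014, "y": -0.0125, "z": 0.0003, "wx": -0.0197, "wy": 0.0028, "wz": 0.0248, "hand": -1},
  ],
)

```text
time: 7.8
tool_pos: [0.5559, -0.1576, 0.0741]
tool_rot: [-0.262, 0.678, 0.655, 0.205]
contact_force: [4.8, 3.8, 2.2]
gripper_width: 0.156
grasp_force: 59.9
```

Run:
```python
from turn import *
from plant import grab_frame
import cv2
s=manip.state();print(s["contact_force"],s["ft_torque"],s["gripper_width"]);F=tp((np.r_[XY,0],Ro.from_euler('z',BY)));print(delta(now(),tp(stand_tilted(XY,Y0-.5))),delta(now(),F))
a=grab_frame("top")[140:230,280:380];b=grab_frame("scene")[130:230,265:355]
a=cv2.resize(a,(400,360),interpolation=cv2.INTER_CUBIC);b=cv2.resize(b,(400,444),interpolation=cv2.INTER_CUBIC)
o=np.zeros((444,800,3),np.uint8);o[:360,:400]=a;o[:444,400:]=b
cv2.imwrite("pics/zoom2.png",o)
```

```text
[4.83325807 3.78177626 2.18840647] [ 0.36014062 -1.38088972 -0.46830675] 0.1560042649151008
(array([-0.00368504, -0.00068322, -0.00955629]), array([ 0.00219774, -0.00377798, -0.00118833])) (array([ 0.00281778, -0.11209992,  0.03569542]), array([-0.20710762, -0.07287018,  0.09387953]))
```

View pics/zoom2.png

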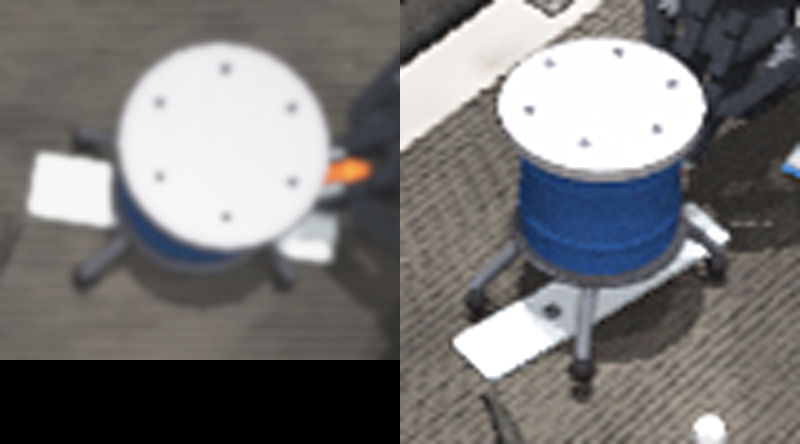

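The top view shows the feet off the bar, at (90,138), (85,273) and (285,273), with the tilt still present. Now I'll level the stand and finish the turn.

Request:
send_rows(
  rows=[
    {"x": 0.0005, "y": -0.0111, "z": 0.0043, "wx": -0.0208, "wy": -0.007, "wz": 0.0095, "hand": -1},
    {"x": 0.0005, "y": -0.0111, "z": 0.0043, "wx": -0.0208, "wy": -0.007, "wz": 0.0095, "hand": -1},
    {"x": 0.0005, "y": -0.0111, "z": 0.0043, "wx": -0.0208, "wy": -0.007, "wz": 0.0095, "hand": -1},
    {"x": 0.0005, "y": -0.0111, "z": 0.0043, "wx": -0.0208, "wy": -0.007, "wz": 0.0095, "hand": -1},
    {"x": 0.0005, "y": -0.0111, "z": 0.0043, "wx": -0.0208, "wy": -0.007, "wz": 0.0095, "hand": -1},
    {"x": 0.0005, "y": -0.0111, "z": 0.0043, "wx": -0.0208, "wy": -0.007, "wz": 0.0095, "hand": -1},
    {"x": 0.0005, "y": -0.0111, "z": 0.0043, "wx": -0.0208, "wy": -0.007, "wz": 0.0095, "hand": -1},
    {"x": 0.0005, "y": -0.0111, "z": 0.0043, "wx": -0.0208, "wy": -0.007, "wz": 0.0095, "hand": -1},
    {"x": 0.0005, "y": -0.0111, "z": 0.0043, "wx": -0.0208, "wy": -0.007, "wz": 0.0095, "hand": -1},
    {"x": 0.0005, "y": -0.0111, "z": 0.0043, "wx": -0.0208, "wy": -0.007, "wz": 0.0095, "hand": -1},
  ],
)

```text
time: 8.73
tool_pos: [0.5398, -0.1536, 0.0712]
tool_rot: [-0.193, 0.727, 0.618, 0.228]
contact_force: [3.2, -3.7, 8.4]
gripper_width: 0.156
grasp_force: 60.5
```

Run:
```python
from turn import *
from plant import grab_frame
import cv2
F=tp((np.r_[XY,0],Ro.from_euler('z',BY)))
a=grab_frame("top")[140:230,280:380];b=grab_frame("scene")[130:230,265:355]
s=manip.state();print(s["contact_force"],s["ft_torque"],s["gripper_width"]);print(delta(now(),F))
a=cv2.resize(a,(400,360),interpolation=cv2.INTER_CUBIC);b=cv2.resize(b,(400,444),interpolation=cv2.INTER_CUBIC)
o=np.zeros((444,800,3),np.uint8);o[:360,:400]=a;o[:444,400:]=b
cv2.imwrite("pics/zoom3.png",o)
```

```text
[-0.05300456 -0.92683392  6.39406325] [ 0.31659227 -0.26238967 -0.36180186] 0.15493923290381273
(array([-0.00032788,  0.00147269, -0.00375345]), array([-0.00131027,  0.00163822, -0.00127707]))
```

View pics/zoom3.png

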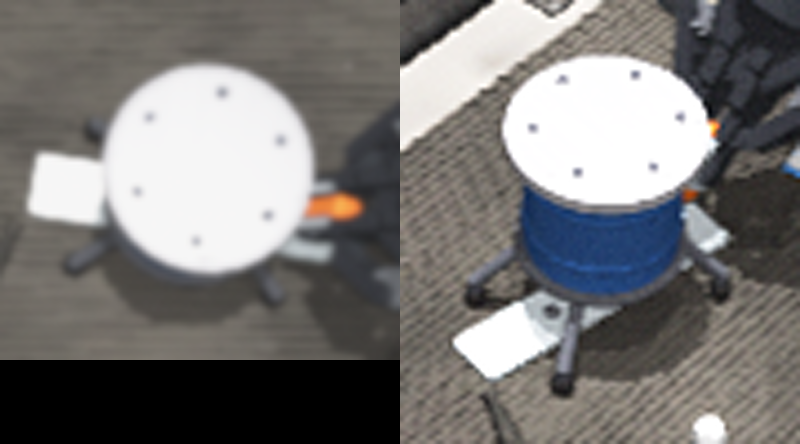

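The top view shows the stand level, with feet at (97,128), (77,262) and (270,290), all off the bar. The handle at (335,207) lies along the bar. I'll fit the pose from both views.

```bash
cat > fit2.py <<'E'
from fit import *
def go(st,ss):
    pts=np.array([[.0655,-.046,.008],[.0655,.046,.008],[-.0655,.046,.008],[0,0,.165]])
    st=zt(st);ss=zs(ss)
    def fs(p):
        X=pts@Ro.from_euler('ZYX',[p[3],p[5],p[4]]).as_matrix().T+p[:3]
        return np.r_[proj("top",X)-st,proj("scene",X)-ss].ravel()
    r=least_squares(fs,[.55,-.08,0,1.41,0,0]);p=r.x
    print(p.round(4),"rel yaw",p[3]-1.411,np.round(r.fun.reshape(-1,2),1).tolist())
    M=Ro.from_euler('ZYX',[p[3],p[5],p[4]]).as_matrix();print(M[:,2].round(3))
    d=p[:2]-[.551,-.0864];print("bar y off",-np.sin(1.411)*d[0]+np.cos(1.411)*d[1])
E
python3 -c "
from fit2 import *
go([(97,128),(77,262),(270,290),(209,166)],[(477,293),(562,381),(720,288),(607,123)])"
```

```text
[ 5.4980e-01 -8.6000e-02 -2.0000e-04  1.4186e+00 -1.4000e-02  1.7000e-03] rel yaw 0.007629993628374576 [[-0.3, -0.8], [-0.6, -0.1], [0.8, 0.6], [-0.1, -0.3], [-0.3, 0.2], [0.3, 0.4], [0.1, -0.2], [0.4, 0.1]]
[-0.014  0.004  1.   ]
bar y off 0.001269354617165181
```

Yaw is within 0.01 rad, the stand is centred and level. Releasing and backing out along the handle axis.

Request:
send_rows(
  rows=[
    {"x": 0, "y": 0, "z": 0, "wx": 0, "wy": 0, "wz": 0, "hand": -0.6},
    {"x": 0, "y": 0, "z": 0, "wx": 0, "wy": 0, "wz": 0, "hand": -0.4},
    {"x": 0, "y": 0, "z": 0, "wx": 0, "wy": 0, "wz": 0, "hand": -0.1},
    {"x": 0, "y": 0, "z": 0, "wx": 0, "wy": 0, "wz": 0, "hand": 0.2},
    {"x": 0, "y": 0, "z": 0, "wx": 0, "wy": 0, "wz": 0, "hand": 0.5},
    {"x": 0, "y": 0, "z": 0, "wx": 0, "wy": 0, "wz": 0, "hand": 0.8},
    {"x": 0, "y": 0, "z": 0, "wx": 0, "wy": 0, "wz": 0, "hand": 0.8},
    {"x": 0, "y": 0, "z": 0, "wx": 0, "wy": 0, "wz": 0, "hand": 0.8},
    {"x": 0, "y": 0, "z": -0.05, "wx": 0, "wy": 0, "wz": 0, "hand": 0.8},
    {"x": 0, "y": 0, "z": -0.08, "wx": 0, "wy": 0, "wz": 0, "hand": 0.8},
  ],
)

```text
time: 9.67
tool_pos: [0.5365, -0.1634, 0.086]
tool_rot: [-0.196, 0.726, 0.619, 0.228]
contact_force: [0.9, 0.9, 0.5]
gripper_width: 0.901
grasp_force: 0.0
```

Request:
send_rows(
  rows=[
    {"x": 0, "y": 0, "z": -0.1, "wx": 0, "wy": 0, "wz": 0, "hand": 0.8},
    {"x": 0, "y": 0, "z": -0.1, "wx": 0, "wy": 0, "wz": 0, "hand": 0.8},
    {"x": 0, "y": 0, "z": -0.1, "wx": 0, "wy": 0, "wz": 0, "hand": 0.8},
    {"x": 0, "y": 0, "z": -0.1, "wx": 0, "wy": 0, "wz": 0, "hand": 0.8},
    {"x": 0, "y": 0, "z": -0.1, "wx": 0, "wy": 0, "wz": 0, "hand": 0.8},
    {"x": 0, "y": 0, "z": -0.1, "wx": 0, "wy": 0, "wz": 0, "hand": 0.8},
    {"x": 0, "y": 0, "z": -0.1, "wx": 0, "wy": 0, "wz": 0, "hand": 0.8},
    {"x": 0, "y": 0, "z": -0.05, "wx": 0, "wy": 0, "wz": 0, "hand": 0.8},
    {"x": 0, "y": 0, "z": 0, "wx": 0, "wy": 0, "wz": 0, "hand": 0.8},
    {"x": 0, "y": 0, "z": 0, "wx": 0, "wy": 0, "wz": 0, "hand": 0.8},
  ],
)

```text
time: 10.5
tool_pos: [0.5272, -0.2279, 0.179]
tool_rot: [-0.195, 0.726, 0.619, 0.228]
contact_force: [-0.8, -0.2, -0.3]
gripper_width: 0.901
grasp_force: 0.0
```

Run:
```python
from plant import grab_frame,manip
import cv2,numpy as np
a=grab_frame("top")[140:230,280:380];b=grab_frame("scene")[130:230,265:355]
s=manip.state();print(s["contact_force"],s["tool_pos"])
a=cv2.resize(a,(400,360),interpolation=cv2.INTER_CUBIC);b=cv2.resize(b,(400,444),interpolation=cv2.INTER_CUBIC)
o=np.zeros((444,800,3),np.uint8);o[:360,:400]=a;o[:444,400:]=b
cv2.imwrite("pics/zoom4.png",o)
```

```text
[-0.0520259   0.21572422 -0.55422877] [ 0.52677864 -0.22698872  0.17787958]
```

View pics/zoom4.png

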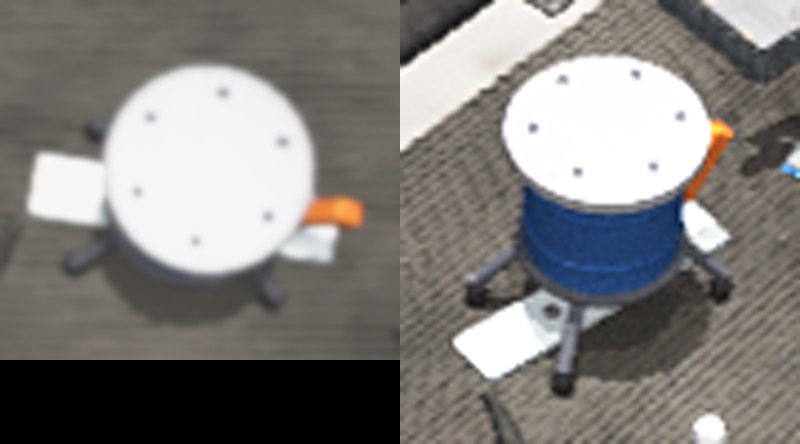

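The final view shows the same foot pixels as before release, at (97,128), (77,262) and (270,290). The stand is level across the bar, the gripper is clear, and the lug nut and valve haven't moved.

```bash
python3 -c "
from plant import job_done; print(job_done())"
```

```text
the job is handed in; nothing more can be done
None
```

The stand now straddles the bar with all four feet on the mat and its handle along the bar (within about 0.01 rad by my last fit, taken just before letting go); the gripper is clear, nothing else was touched, and the job was handed in at about 10.6 s.

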